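# Take the bore size of a clamped bushing with a telescoping gauge

## Task

Take the bore of the brass bushing in the blue vise with the larger telescoping gauge (blue ring) from the wooden stand: feel it gently into the bore, plungers still drawn in, until its collar rests on the bushing's rim, loosen the lock knob so that the plungers spring out against the wall, and tighten the knob again while the gauge sits there. Then draw it straight out and put it back in its own hole of the stand, collar down on the block, still locked and holding the bore's size. Never press hard on the bushing or the vise, and leave the smaller gauge and the specimen and bearing beside the work where they are.

Things in the scene. Friction and masses are not known exactly. Their poses are not given: they have to be found in the camera images.
- gauge: Loose telescoping bore gauge, about 0.4 kg, upright in the stand at the start. Origin: centre of its lower end; z up its axis, x along the plungers. Above the lower end: steel barrel, 24 mm in diameter, up to 38 mm (its first 3 mm taper from 23.2 mm); collar; handle 14 mm in diameter from 44 to 85 mm with a blue ring; dark knurled lock knob 18 mm in diameter from 88 to 108 mm.
- collar (a point): Centre of the underside of the gauge's collar, 38 mm above its lower end; the collar is flat, 40 mm in diameter, 6 mm thick. Only friction here and at the plungers keeps the gauge from turning along with its knob: push it down on its seat with 5 to 15 N while turning the knob.
- lock (a joint): Turn of the lock knob relative to the gauge, rad; a white line on each. 0 at the start (tight); grows counterclockwise seen from above = loosening, stop at 1.3. Loosening lets springs push the plungers out: they start at 0.3, reach the wall by 0.8, press well at 1.1 to 1.2. Tightening takes the springs off: below 0.2 (stop at -0.25) the plungers stay put. Takes 0.035 to 0.07 N m, stays where left.
- knob (a point): Middle of the lock knob: on the gauge's axis, 98 mm above its lower end. The knob is 18 mm across and 20 mm tall, the handle below it thinner; the gauge can be gripped and carried by it.
- tip_a (a point): Outer end of one plunger (7 mm round rod with a rounded end) on the gauge's +x side, 18 mm above its lower end: 11.8 mm from the axis when drawn in, 15 mm at most. Each is sprung on its own, about 2 N on the wall; locked, it is held by 1.5 N and a harder push moves it. From tip_a to tip_b is the gauge's setting: 23.6 mm at the start, 30 mm sprung out in free air.
- tip_b (a point): Outer end of the other plunger, on the gauge's -x side.
- vise: Blue drill vise bolted to the bench; origin on its underside, midway between the jaws and in the middle of their length. The jaws face each other along its y, are 76 mm long along its x, tops 48 mm above the bench; screw and tommy bar reach 130 mm along -y.
- jaws (a point): Point of the vise above its origin, 60 mm above the bench, level with the rim of the brass bushing that it holds: upright, 46 mm outside, bore 26 mm right through, 42 mm tall, immovable. Its axis is at y = 0 of the vise but anywhere from -14 to +14 mm along the jaws (x): that place is NOT reported, feel or look for it. Seated, the gauge's lower end is 38 mm below the rim, 4 mm clear of the bed.
- stand: Wooden block bolted to the bench, 64 x 132 mm, 50 mm high; origin on its underside in the middle. The larger hole is at y = +30 mm of the stand, the smaller one, with the smaller gauge, at y = -34 mm.
- stand_hole (a point): Centre of the larger hole's mouth at the block's top, 50 mm above the bench; the hole is 33 mm in diameter and 44 mm deep. With its collar on the block the gauge's lower end is 38 mm below this point.
- small_gauge: Smaller loose gauge with a yellow ring, 27 mm across its collar, standing in the stand's smaller hole, 64 mm from the larger; its top is 101 mm above the bench. Leave it. Origin: its lower end, 16 mm above the bench.
- specimen: Loose black mounted specimen, a puck 30 mm in diameter and 16 mm tall, on the bench between vise and stand; leave it. Origin: centre of its underside.
- loose_bearing: Loose ball bearing lying flat, 35 mm in diameter, 11 mm tall, on the bench between vise and stand; leave it. Origin: centre of its underside.

How it is judged:
On the way, in this order (a step that is already met when the one before it is completed fails the run):
1. the gauge sits in the bushing's bore, collar on the rim, plungers still drawn in (setting under 24.5 mm) (z of gauge in the frame of vise between 0.018 and 0.0245 m and y of gauge in the frame of vise between -0.003 and 0.003 m and x of gauge in the frame of vise between -0.018 and 0.018 m and angle between gauge's own z axis and vertical below 0.08 rad and distance between tip_a and tip_b below 0.0245 m), for 0.2 s.
2. the gauge still sits there with the knob loosened and the plungers sprung out against the wall (setting over 25.2 mm) (z of gauge in the frame of vise between 0.018 and 0.0245 m and y of gauge in the frame of vise between -0.003 and 0.003 m and x of gauge in the frame of vise between -0.018 and 0.018 m and angle between gauge's own z axis and vertical below 0.08 rad and distance between tip_a and tip_b above 0.0252 m and value of joint lock above 0.4 rad), for 0.2 s.
3. the gauge still sits there with the knob tight again (within 0.2 rad of where it was at the start, or tighter), plungers on the wall (z of gauge in the frame of vise between 0.018 and 0.0245 m and y of gauge in the frame of vise between -0.003 and 0.003 m and x of gauge in the frame of vise between -0.018 and 0.018 m and angle between gauge's own z axis and vertical below 0.08 rad and distance between tip_a and tip_b above 0.0252 m and value of joint lock below 0.2 rad), for 0.2 s.
At the end, for the whole second after the job is handed in: The gauge stands at rest in the stand's larger hole, upright within 0.08 rad, collar down on the block within 3 mm and within 8 mm of the hole's centre, its knob within 0.25 rad of tight or tighter, and its setting (tip to tip) 25.2 to 26.8 mm, the size of the bore (z of gauge in the frame of stand_hole between -0.041 and -0.035 m and horizontal distance between gauge and stand_hole below 0.008 m and angle between gauge's own z axis and vertical below 0.08 rad and value of joint lock below 0.25 rad and linear speed of gauge below 0.02 m/s and distance between tip_a and tip_b between 0.0252 and 0.0268 m); the robot touches nothing.
It fails at once if anything presses on the vise or the bushing with more than 30 N (contact force between vise and anything else above 30 N).
It fails at once if the smaller gauge is moved more than 15 mm (distance of small_gauge from where it was at the start of the episode above 0.015 m).
It fails at once if the black specimen or the bearing is moved more than 20 mm (distance of any of specimen, loose_bearing from where it was at the start of the episode above 0.02 m).
It also fails if it takes over 72 s, if anything falls off the work surface, if the arm or the gripper's body presses on something with over 40 N, if the wrist force passes 120 N, or if a joint passes its speed limit or range.

## Robot

A 6-joint arm with a two-finger parallel gripper is mounted at the origin on a cart in front of the work surface, level with it; the furniture and walls round the work are solid. World frame = base frame: x ahead of the robot, y to its left, z up, the work surface at z = 0. Lengths are in m, angles in rad, forces in N, time in s.
With the tool pointing down it reaches from about 0.25 to 0.85 m from the base axis. Payload 12.5 kg.
Tool frame: the origin (TCP) lies at the very end of the fingers, on their centre line; the grasp point (between the pads) lies 19 mm behind it; z points along the fingers, y is the line along which they close (so a half turn about z gives the same grasp; the last joint's range is limited). The gripper opens to 93 mm and grips with 3 to 60 N. Pads are 15 mm wide; open, the fingers measure 128 mm over their backs; the gripper's body (75 mm by 188 mm) begins 65 mm behind the grasp point.
Start: joints at [1.111, 0.351, 1.652, -0, 1.139, -0.085], TCP at [0.201, 0.512, 0.219] pointing down, gripper open.
Joint ranges: [-2.75, 2.75], [-0.79, 2.1], [0.01, 2.65], [-1.57, 4.71], [0.07, 3.14], [-2.87, 2.87]. Speed limits (rad/s): [2.22, 2.22, 2.79, 3.14, 3.14, 3.14].

## Interface

Orientations are given as a unit quaternion [x, y, z, w].
In Python, from workcell import * gives the robot as it stands. Calls block until the motion is done:
- move_to(position, orientation): joint-space move of the TCP to a pose.
- servo_line(position, orientation=None, vel=0.15): straight line of the TCP; orientation=None keeps the orientation; vel is the mean speed in m/s.
- set_joints(angles): joint-space move.
- move_gripper(opening): finger opening in m; the grip force is fixed at half the most; returns when the fingers have stopped.
- pause(seconds).
- solve_ik(position, orientation): joint angles nearest the present ones, or None.
- get_state(): the state.
- snapshot(name): name is "side" or "top"; returns the picture (384x512x3 uint8, red, green, blue); there is no depth.
- camera_model(name): a dict with "fov_y" (degrees; the focal length in pixels is half the picture's height over the tangent of half this angle, whatever the lens; pixels are square), "cx", "cy" (the principal point, pixels), "R" (3x3) and "t" (3): a world point X has camera coordinates R X + t. Camera axes: x right, y down, z forward; pixel columns grow to the right and rows downward; lengths in m; the calibration is good to about 2 mm. A picture is of the moment at which its call begins. camera_model takes no time and is no camera call.
A pose or a line that the arm cannot do raises PlanningError and nothing moves.
- sign_off(): hands the job in; it is judged then, once.
The state is a dict: "clock": time; "joint_positions": joint angles; "qvel": joint speeds; "joint_efforts": joint torques, N m; "tool_pos": TCP position; "orientation": TCP orientation; "ft_force": force on the tool from outside, world axes, zero at the start; "torque": the same for the moment, N m; "opening": finger opening in m; "grasp_force": force on a finger pad.
Only numpy, scipy, OpenCV 4.12 (cv2) and the standard library are available. Lean on these libraries where they do the work, as an engineer would, in place of code of your own. Each camera call takes 0.05 s, during which the arm holds its last target. There are 200 camera calls.

## Working session

There is one attempt and no reset: what is moved stays moved. The work goes in short steps, each a Python script; the robot and the scene stay as the last script left them, time stands still between calls to the robot, and variables do not carry over. Pictures are saved under pics/ and viewed, at most 10 in all, crops included, and the job is handed in when it is done.

```bash
mkdir -p pics; ls
python3 - <<'E'
from workcell import *
import cv2
for n in("side","top"):
    im=snapshot(n); cv2.imwrite(f"pics/{n}0.png",im[:,:,::-1]); print(camera_model(n))
s=get_state(); print(s)
E
```

```text
pics
{'fov_y': 52.94130994442452, 'cx': 259.7553492935024, 'cy': 189.8859532595023, 'R': array([[ 0.93994185, -0.34103226,  0.01436369],
       [-0.1779922 , -0.52561419, -0.83189453],
       [ 0.29125263,  0.77937586, -0.55474785]]), 't': array([-0.50129201,  0.10731648,  0.83120556])}
{'fov_y': 52.13426528221824, 'cx': 253.21971888793965, 'cy': 194.21979387371843, 'R': array([[ 1.01084312e-02, -9.99948693e-01, -6.55771650e-04],
       [-9.96743051e-01, -1.00235495e-02, -8.00176122e-02],
       [ 8.00069336e-02,  1.46248836e-03, -9.96793234e-01]]), 't': array([-0.10303322,  0.50301156,  0.89833422])}
{'clock': 0.1, 'joint_positions': array([ 1.11141374e+00,  3.51184644e-01,  1.65233098e+00, -2.23875722e-06,
        1.13910803e+00, -8.45829957e-02]), 'qvel': array([-8.86834156e-04,  9.49039349e-04,  5.06340409e-04, -7.76530726e-04,
       -7.34021565e-05, -9.32188571e-04]), 'joint_efforts': array([ 2.15860528e-03, -4.98022234e+01, -2.85693562e+01,  7.01070135e-02,
        2.39396654e-02, -7.74263845e-05]), 'tool_pos': array([0.20118212, 0.51156281, 0.21816508]), 'orientation': array([ 1.86304360e-01,  9.82491944e-01, -4.96823624e-04, -1.37505878e-04]), 'ft_force': array([-0.18606139, -0.14854765,  0.98091643]), 'torque': array([ 0.00331921, -0.00183104,  0.03385148]), 'grasp_force': 0.0, 'opening': 0.09272322709976127}
```

View pics/top0.png

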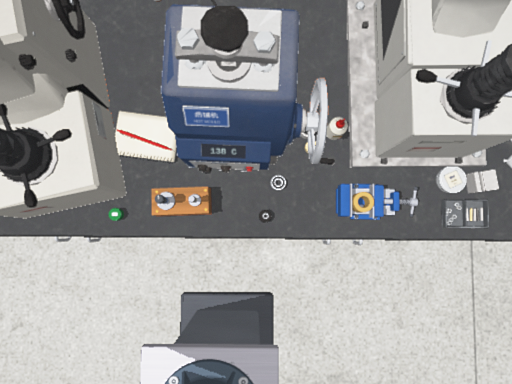

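View pics/side0.png

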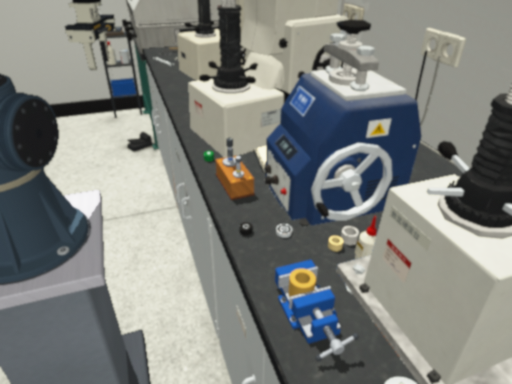

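Top view: the stand is at about (181,201) with the larger gauge to the left at (165,201), and the vise is at about (362,201) with the brass ring at (363,202). I'll enlarge both areas.

```bash
cat > h.py <<'E'
import numpy as np, cv2
from workcell import *
def px2w(n,u,v,z):
    c=camera_model(n); f=192/np.tan(np.radians(c["fov_y"]/2)); R,t=c["R"],c["t"]
    d=R.T@np.array([(u-c["cx"])/f,(v-c["cy"])/f,1]); o=-R.T@t
    return o+d*(z-o[2])/d[2]
def w2px(n,X):
    c=camera_model(n); f=192/np.tan(np.radians(c["fov_y"]/2)); p=c["R"]@np.array(X)+c["t"]
    return c["cx"]+f*p[0]/p[2],c["cy"]+f*p[1]/p[2]
E
python3 - <<'E'
from h import *
a=cv2.imread("pics/top0.png"); b=cv2.imread("pics/side0.png")
def crop(i,u,v,w,h,k): return cv2.resize(i[v:v+h,u:u+w],None,fx=k,fy=k,interpolation=cv2.INTER_CUBIC)
out=np.vstack([np.hstack([crop(a,145,178,75,50,5),crop(a,330,178,80,50,5)]),np.hstack([crop(b,205,130,75,65,5),crop(b,265,255,80,65,5)])])
cv2.imwrite("pics/c1.png",out);print(out.shape)
E
```

```text
(575, 775, 3)
```

View pics/c1.png

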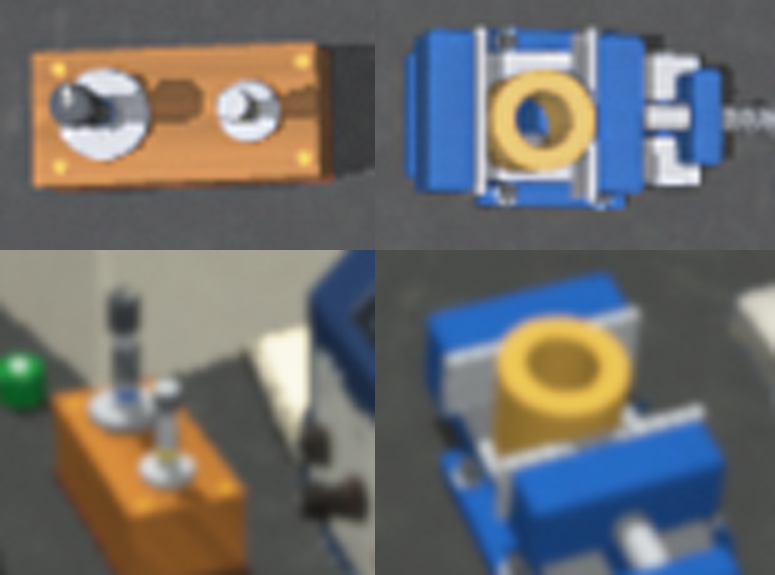

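Run:
```python
from h import *
o=.4
for nm,n,u,v,z in [("collar","top",165.8,200.8,.056),("collar","side",229.6,161.6,.056),("knobtop","top",145+70/5,178+98/5,.12),("knobtop","side",229.8,139,.12),
 ("smallcollar","top",145+248/5,178+111/5,.054),("rim","top",363.2,202,.06),("rim","side",302.8,278.4,.06),
 ("standTL","top",145+33/5,178+52/5,.05),("TR","top",145+322/5,178+44/5,.05),("BR","top",145+322/5,178+180/5,.05),("BL","top",145+34/5,178+187/5,.05),
 ("jawL top","top",330+107/5,178+28/5,.048),("jawL bot","top",330+107/5,178+205/5,.048),("jawR top","top",330+216/5,178+28/5,.048),("jawR bot","top",330+216/5,178+200/5,.048)]:
    print(nm,n,px2w(n,u-o,v-o,z).round(4))
for q in ([0,1,0,0],[.7071,.7071,0,0]):
  for p in ([.52,.14,.12],[.52,-.35,.12]): print(q,p,solve_ik(p,q))
```

```text
collar top [0.4852 0.0991 0.056 ]
collar side [0.4817 0.0961 0.056 ]
knobtop top [0.4878 0.099  0.12  ]
knobtop side [0.485  0.0987 0.12  ]
smallcollar top [0.4874 0.0347 0.054 ]
rim top [ 0.4867 -0.343   0.06  ]
rim side [ 0.4855 -0.3463  0.06  ]
standTL top [0.5134 0.1334 0.05  ]
TR top [0.5184 0.0024 0.05  ]
BR top [0.4568 0.0013 0.05  ]
BL top [0.4523 0.1311 0.05  ]
jawL top top [ 0.5292 -0.32    0.048 ]
jawL bot top [ 0.4488 -0.3193  0.048 ]
jawR top top [ 0.5297 -0.3696  0.048 ]
jawR bot top [ 0.4516 -0.3685  0.048 ]
[0, 1, 0, 0] [0.52, 0.14, 0.12] [ 1.76538735e-01  4.54776118e-01  1.77085448e+00 -4.44089210e-16
  9.15962053e-01 -1.39425759e+00]
[0, 1, 0, 0] [0.52, -0.35, 0.12] [-6.66679855e-01  5.96429816e-01  1.52658052e+00 -4.44089210e-16
  1.01858232e+00 -2.23747618e+00]
[0.7071, 0.7071, 0, 0] [0.52, 0.14, 0.12] [ 1.76538735e-01  4.54776118e-01  1.77085448e+00 -4.44089210e-16
  9.15962053e-01  1.76538735e-01]
[0.7071, 0.7071, 0, 0] [0.52, -0.35, 0.12] [-6.66679855e-01  5.96429816e-01  1.52658052e+00 -4.44089210e-16
  1.01858232e+00 -6.66679855e-01]
```

```bash
cat >> h.py <<'E'
from scipy.spatial.transform import Rotation as Ro
def Q(psi): return (Ro.from_euler('z',psi)*Ro.from_quat([0,1,0,0])).as_quat()
def F(): return get_state()["ft_force"]
def rep(*k):
    s=get_state(); print(round(s["clock"],2),s["tool_pos"].round(4),s["ft_force"].round(2),s["torque"].round(3),round(s["opening"],4),round(s["grasp_force"],1),*k)
def shot(name,rt,rs,k=6):
    o=[]
    for n,(u,v,w,h) in (("top",rt),("side",rs)):
        im=snapshot(n)[:,:,::-1]; cv2.imwrite(f"pics/{name}_{n}.png",im); o.append(cv2.resize(im[v:v+h,u:u+w],None,fx=k,fy=k,interpolation=cv2.INTER_CUBIC))
    cv2.imwrite(f"pics/{name}.png",np.hstack(o))
E
python3 - <<'E'
from h import *
move_to([.33,.24,.26],Q(-1.2)); move_gripper(.05)
move_to([.4855,.0985,.19],Q(-1.2)); rep()
servo_line([.4855,.0985,.135],vel=.1); rep()
shot("pre",(140,170,65,60),(200,100,65,60))
E
```

```text
3.01 [0.4851 0.0992 0.1904] [-0.64  0.79  0.07] [0.01  0.03  0.014] 0.0499 0.0
3.71 [0.4857 0.0988 0.1356] [-0.09 -0.03 -0.88] [-0.088  0.091 -0.008] 0.0504 0.0
```

View pics/pre.png

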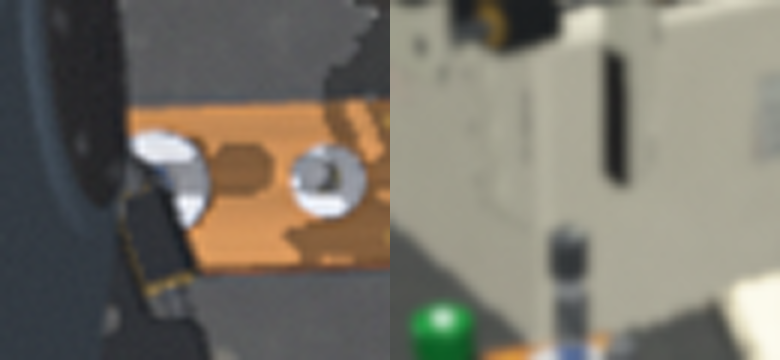

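Seen from the side, one finger is at crop (615,120) and the knob at (570,245). I'll compare that with where the fingertips should project.

Run:
```python
from h import *
p=np.array(get_state()["tool_pos"]); d=np.array([np.sin(1.2),np.cos(1.2),0])
for n,x0,y0,off in (("side",200,100,390),("top",140,170,0)):
  for a in (-.025,-.03,0,.025,.03):
    u,v=w2px(n,p+a*d); print(n,a,(u-x0)*6+off,(v-y0)*6)
  u,v=w2px(n,[p[0],p[1],.12]);print("knobtop pred",(u-x0)*6+off,(v-y0)*6)
```

```text
side -0.025 519.4935756818045 214.00194207397362
side -0.03 509.7422962129492 217.36551048604247
side 0 567.4184697825078 197.47091550830896
side 0.025 614.0002477547253 181.40317819591053
side 0.03 623.1603841948344 178.2435163609074
knobtop pred 568.4961639179287 231.35625188856267
top -0.025 125.87339351838375 234.08200885408917
top -0.03 130.8093575123612 247.85434704231585
top 0 101.26290143246933 165.4137567356674
top 0.025 76.7673621450204 97.06624618223253
top 0.03 71.88197778149163 83.43503539623617
knobtop pred 112.39446159383044 168.65847915969033
```

Run:
```python
from h import *
p=[.4857,.0985]
servo_line([*p,.091],vel=.06); rep(); move_gripper(.0); rep()
servo_line([*p,.096],vel=.03); rep("up5")
servo_line([*p,.20],vel=.12); rep("up")
```

```text
4.69 [0.4859 0.0985 0.0912] [-0.04  0.33  0.38] [-0.044  0.044  0.018] 0.0498 0.0
5.32 [0.4858 0.0985 0.0911] [ 0.44 -0.18 -0.18] [-0.06  -0.031  0.037] 0.0171 30.0
5.63 [0.4856 0.0985 0.096 ] [-0.39  0.74 -4.05] [-0.02   0.005 -0.012] 0.0173 30.0 up5
6.65 [0.4853 0.0984 0.1993] [-0.15 -0.52 -4.34] [-0.123  0.057 -0.006] 0.0173 30.0 up
```

Run:
```python
from h import *
servo_line([.40,.09,.20],vel=.2)
servo_line([.40,-.31,.20],Q(-.8),vel=.25)
servo_line([.486,-.3445,.20],vel=.2)
servo_line([.486,-.3445,.152],vel=.1); rep()
shot("hov",(330,170,65,60),(265,225,65,80-20))
```

```text
10.23 [ 0.4861 -0.3447  0.1525] [-0.52 -0.35 -3.96] [-0.056  0.02   0.013] 0.0171 30.0
```

View pics/hov.png

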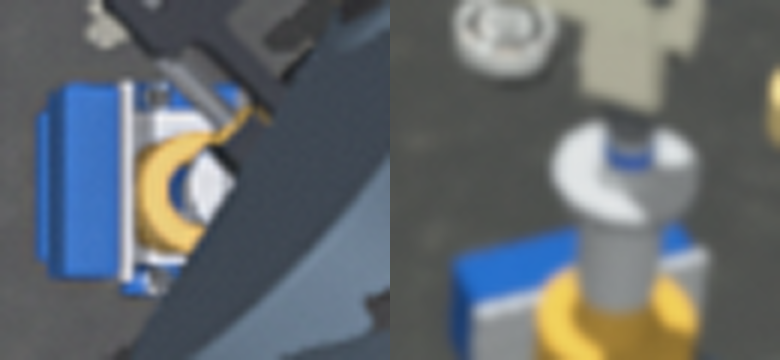

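Run:
```python
from h import *
p=get_state()["tool_pos"]
f=lambda n,X:[(w2px(n,X)[0]-265)*6+390,(w2px(n,X)[1]-225)*6]
print("collar top",f("side",[p[0],p[1],.1175]),"low end",f("side",[p[0],p[1],.0735]),"rim",f("side",[.486,-.3445,.06]))
# rim outer from clean first top image: fit ellipse of yellow
for n,box in(("top",(335,180,60,45)),("side",(265,250,80,70))):
    im=cv2.imread(f"pics/{n}0.png"); u,v,w,h=box; hsv=cv2.cvtColor(im[v:v+h,u:u+w],cv2.COLOR_BGR2HSV)
    thr=200 if n=="side" else 0
    m=cv2.inRange(hsv,(15,80,thr),(32,255,255)); 
    cs,_=cv2.findContours(m,cv2.RETR_EXTERNAL,cv2.CHAIN_APPROX_NONE); c=max(cs,key=cv2.contourArea)
    e=cv2.fitEllipse(cv2.convexHull(c)); uu,vv=e[0][0]+u,e[0][1]+v; print(n,e,uu,vv,px2w(n,uu,vv,.06))
```

```text
collar top [np.float64(630.2630821120327), np.float64(166.79522917434673)] low end [np.float64(618.0598071348336), np.float64(280.56771884551176)] rim [np.float64(613.2261974809089), np.float64(313.31778257859173)]
top ((26.783584594726562, 21.81620216369629), (20.211463928222656, 24.06430435180664), 81.1728744506836) 361.78358459472656 201.8162021636963 [ 0.48623709 -0.3407362   0.06      ]
side ((37.30531311035156, 27.908170700073242), (18.629568099975586, 25.477001190185547), 99.53276824951172) 302.30531311035156 277.90817070007324 [ 0.48547774 -0.34602157  0.06      ]
```

```bash
cat >> h.py <<'E'
def down(x,y,z0,z1,lim=3.,step=.001,base=-4.2,vel=.02):
    z=z0
    while z>z1+1e-6:
        z=max(z-step,z1); servo_line([x,y,z],vel=vel); f=F()
        if f[2]-base>lim: return z,f
    return z,f
E
python3 - <<'E'
from h import *
c=np.array([.486,-.3447]); rep()
for d in [(0,0),(0,1.2),(0,-1.2),(1.2,0),(-1.2,0),(1,1),(1,-1),(-1,1),(-1,-1)]:
    x,y=c+np.array(d)/1000
    servo_line([x,y,.1425],vel=.04); z,f=down(x,y,.1425,.132)
    rep(d,z)
    if z<.1335: break
    if get_state()["clock"]>28: break
E
```

```text
10.33 [ 0.4863 -0.3448  0.1529] [-0.62  0.77 -4.26] [-0.055  0.034 -0.007] 0.0173 30.0
13.47 [ 0.486  -0.3447  0.132 ] [ 0.72  1.15 -4.79] [-0.025 -0.275  0.042] 0.0173 30.0 (0, 0) 0.132
```

Run:
```python
from h import *
x,y=.486,-.3447; z=.132
while z>.096:
    z-=.002 if z>.106 else .0005
    servo_line([x,y,z],vel=.03); f=F()
    if f[2]+4.2>4: break
    if np.hypot(f[0],f[1])>5: print("lat"); break
rep(z)
```

```text
19.23 [ 0.4862 -0.3448  0.1013] [ 2.34  0.5  -0.08] [-0.06  -0.477 -0.022] 0.0169 30.0 0.10099999999999998
```

```bash
cat >> h.py <<'E'
def press(x,y,z,psi,lo=6,hi=11):
    for _ in range(12):
        f=np.mean([F()[2],F()[2]])
        if lo<=f<=hi: break
        z+= -.0003 if f<lo else .0003
        servo_line([x,y,z],Q(psi),vel=.02)
    return z
E
python3 - <<'E'
from h import *
x,y=.4864,-.3447
z=press(x,y,.101,-.8); rep(z)
psi=-.8
for k in range(8):
    psi+=.15; servo_line([x,y,z],Q(psi),vel=.02); z=press(x,y,z,psi,5.5,12); rep(round(psi,2),round(z,4))
pause(.3); rep()
shot("loose",(330,170,65,60),(265,215,65,60))
E
```

```text
19.73 [ 0.4867 -0.345   0.101 ] [ 2.59 -0.56  6.69] [-0.083 -0.178  0.024] 0.0171 30.0 0.10040000000000002
20.02 [ 0.4867 -0.3449  0.101 ] [1.87 0.18 5.79] [-0.022 -0.268  0.068] 0.0173 30.0 -0.65 0.1004
20.32 [ 0.4868 -0.3449  0.101 ] [1.77 0.73 6.7 ] [ 0.13  -0.35   0.067] 0.0173 30.0 -0.5 0.1004
20.62 [ 0.4868 -0.3448  0.101 ] [1.96 1.89 7.27] [ 0.224 -0.315  0.073] 0.017 30.0 -0.35 0.1004
20.93 [ 0.4868 -0.3447  0.101 ] [1.9  1.39 7.42] [ 0.374 -0.429  0.075] 0.0172 30.0 -0.2 0.1004
21.23 [ 0.4868 -0.3446  0.101 ] [2.3  1.5  6.95] [ 0.484 -0.372  0.065] 0.0173 30.0 -0.05 0.1004
21.52 [ 0.4868 -0.3445  0.101 ] [3.23 2.12 7.25] [ 0.532 -0.344 -0.045] 0.0172 30.0 0.1 0.1004
21.82 [ 0.4868 -0.3445  0.101 ] [2.47 3.5  7.92] [ 0.572 -0.369  0.082] 0.0173 30.0 0.25 0.1004
22.12 [ 0.4867 -0.3444  0.101 ] [1.23 3.54 8.97] [ 0.67  -0.344  0.038] 0.0168 30.0 0.4 0.1004
22.43 [ 0.4867 -0.3444  0.101 ] [1.91 3.28 7.77] [ 0.699 -0.305  0.046] 0.0173 30.0
```

View pics/loose.png

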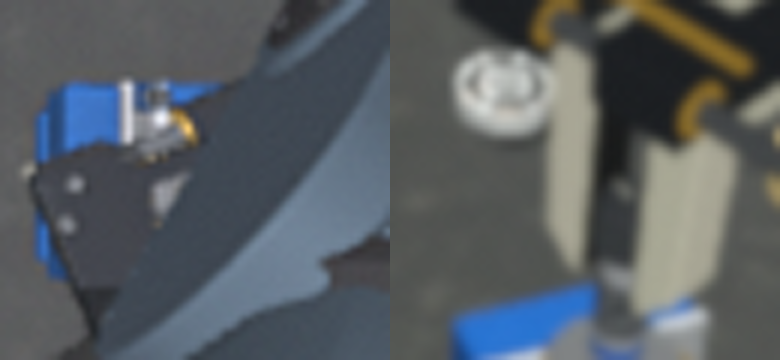

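Seen from the side, the knob is between the pads near crop (615,230) and the collar is down on the vise at about (620,330). The lock turn itself can't be read at this resolution, so I'll check whether the torque rises at the knob's stop (1.3 rad).

```bash
cat >> h.py <<'E'
def turn(x,y,z,psi,steps,d):
    for k in range(steps):
        psi+=d; servo_line([x,y,z],Q(psi),vel=.02)
        S=[]
        for _ in range(5):
            s=get_state(); S.append([s["torque"][2],s["ft_force"][2]]); pause(.02)
        S=np.mean(S,0); print(round(s["clock"],1),round(psi,2),S.round(3))
        z=press(x,y,z,psi,5.5,12)
    return psi,z
E
python3 - <<'E'
from h import *
psi,z=turn(.4864,-.3447,.1004,.4,3,.06)
rep(psi,z,get_state()["joint_positions"][5])
E
```

```text
22.8 0.46 [0.027 8.608]
23.2 0.52 [-0.081  8.958]
23.5 0.58 [-0.075  8.755]
23.52 [ 0.4867 -0.3444  0.101 ] [1.24 3.89 8.84] [ 0.731 -0.295 -0.075] 0.0171 30.0 0.5800000000000001 0.1004 -2.8453392199542114
```

Run:
```python
from h import *
pause(.2)
psi,z=turn(.4864,-.3447,.1004,.58,9,-.15)
psi,z=turn(.4864,-.3447,z,psi,5,-.05)
rep(psi,z)
```

```text
24.1 0.43 [-0.058  8.183]
24.5 0.28 [-0.045  7.845]
24.9 0.13 [-0.058  7.536]
25.2 -0.02 [-0.056  7.543]
25.6 -0.17 [-0.045  6.71 ]
26.0 -0.32 [-0.038  7.044]
26.4 -0.47 [-0.028  6.764]
26.8 -0.62 [-0.025  6.477]
27.2 -0.77 [-0.032  6.415]
27.5 -0.82 [-0.052  6.253]
27.8 -0.87 [-0.048  6.286]
28.2 -0.92 [-0.025  6.473]
28.5 -0.97 [-0.033  6.431]
28.8 -1.02 [0.031 6.232]
28.84 [ 0.4867 -0.3452  0.101 ] [ 0.69 -1.67  6.66] [-0.28  -0.138 -0.018] 0.0172 30.0 -1.0200000000000002 0.1004
```

Run:
```python
from h import *
x,y=.4864,-.3447
servo_line([x,y,.112],vel=.03); rep(); servo_line([x,y,.15],vel=.05); rep()
servo_line([x,y,.20],vel=.12)
servo_line([.40,-.31,.20],vel=.2)
shot("held",(330,170,65,60),(230,160,65,60))
servo_line([.40,.09,.20],Q(-1.2),vel=.25)
servo_line([.485,.098,.20],vel=.15)
servo_line([.485,.098,.14],vel=.08); pause(.2); rep()
shot("pl",(140,170,65,60),(200,110,65,60))
```

```text
29.38 [ 0.4863 -0.3447  0.1122] [ 0.79 -0.54 -1.71] [-0.173 -0.121  0.02 ] 0.0174 30.0
30.28 [ 0.4862 -0.3446  0.1497] [-0.14 -1.02 -3.74] [-0.04   0.052 -0.031] 0.0173 30.0
35.13 [0.4852 0.098  0.1404] [ 0.01  0.23 -4.41] [-0.1    0.029  0.018] 0.0175 30.0
```

View pics/pl.png

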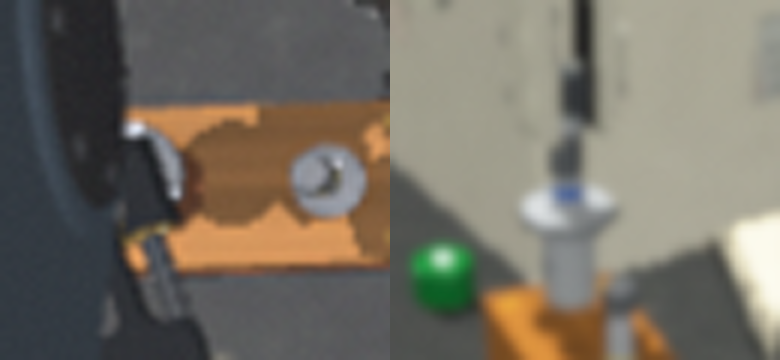

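The gauge hangs upright above the block, with the barrel's lower end at about crop (568,300). I'll lower it and watch the force.

Run:
```python
from h import *
x,y=.485,.098; z=.140
while z>.089:
    z-=.002 if z>.095 else .0007
    servo_line([x,y,z],vel=.04); f=F()
    if f[2]+4.2>3 or np.hypot(f[0],f[1])>2.5: break
rep(z)
```

```text
42.23 [0.4852 0.098  0.091 ] [-2.47 -1.19  4.92] [-0.073  0.557  0.02 ] 0.0176 30.0 0.09049999999999994
```

Run:
```python
from h import *
x,y=.485,.098
servo_line([x,y,.0912],vel=.02); rep()
move_gripper(.05); rep()
servo_line([x,y,.16],vel=.06); servo_line([x,y,.22],vel=.12)
servo_line([.36,.12,.25],vel=.2); rep()
shot("end",(140,170,65,60),(200,110,65,60))
```

```text
42.48 [0.485  0.098  0.0911] [-0.19 -0.06 -1.98] [-0.074  0.079 -0.006] 0.0171 30.0
43.21 [0.485  0.098  0.0912] [-1.13 -0.5   0.2 ] [-0.037  0.037 -0.046] 0.0502 0.0
45.96 [0.3606 0.12   0.2498] [0.71 0.47 0.87] [-0.08   0.032 -0.007] 0.0502 0.0
```

View pics/end.png

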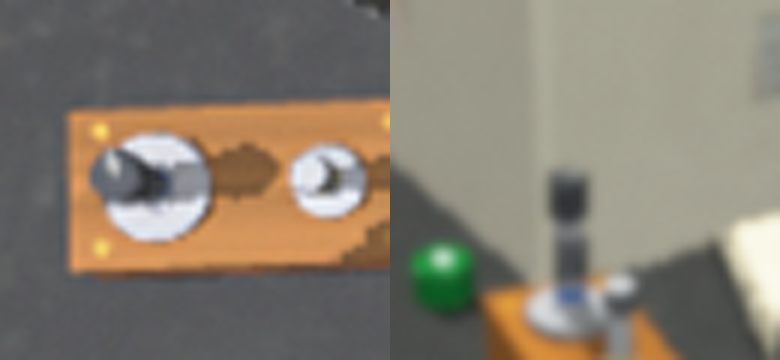

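The gauge stands upright in its hole with its collar on the block, at about crop (155,185) from above, and the robot is clear of it. Handing in.

```bash
python3 -c "
from workcell import *
pause(.3); print(sign_off())"
```

```text
the job is handed in; nothing more can be done
None
```

I took the bore with the blue-ring gauge, put it back upright in its own hole with its collar on the block, and handed the job in at about 46 s. The plunger setting and lock angle couldn't be read directly: I inferred the lock from the torque changing at the knob's two stops. The hand-in gave no verdict.

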